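Edge the used blister card off the oak shelf and bin it

TASK

Throw away the used calendar blister card that lies in one bay of the little oak shelf: from above, slide it out flat over the shelf's front edge until about 5 cm of it sticks out, take it by that end, lift it well clear of the shelf and drop it into the open tilt-out bin, then push the bin fully shut. Do not let the card fall on the table, and leave the notepad in the other bay and everything else standing around where they are.

Things in the scene. Friction and masses are not known exactly. Their poses are not given: they have to be found in the camera images.
- card_center (a point): Centre (half-way up) of the used blister card: flat rigid slab 150 (x) x 64 (y) x 7 mm, foil side up with 2 x 7 drawn-on pockets, top flat, 40 to 85 g. In either bay of the shelf, x along the shelf's x, front end 5 to 15 mm behind the front edge, 4 mm play each side (too little for a finger). A fingertip pressing on its top drags it if pressed firmly enough (10 to 30 N), but may slip by an unknown amount.
- shelf: Fixed low shelf of pale oak, 180 x 180 mm; origin on the table under its centre, x from front to back. Board top at z = 100 mm, front edge at x = -90 mm with free space before it down to the table. Strips 12 mm thick, 16 mm high above the board, run along x at y = -84, 0, 84 mm: two bays 72 mm wide, centred at y = -42 and 42 mm, open in front; back rail from x = 78 mm, 26 mm above the board.
- bin: Fixed housing of the white plastic tilt-out bin, 236 mm wide (y), 130 mm deep (x), 202 mm high, closed on top, sides and back; origin on the table under its centre, x from front to back. Its front plane, which the front panel closes, is at x = -65 mm. It stands left or right of the shelf.
- bin_front (a joint): Tilt of the bin's front panel and bucket, rad: 0 = fully shut, 0.85 = fully out (stop). Level hinge along the bin's y at bin x = -65 mm, 8 mm above the table; the top leans out to the bin's -x. Starts 0.7 to 0.84 open; a stiff hinge keeps it where it is left, also with the card inside; about 3 N at the upper edge moves it.
- bin_front_top (a point): Middle of the upper edge of the bin's front panel (4 mm thick, 236 mm wide, 192 mm from hinge to upper edge). Axes turn with the panel: z from hinge to edge, x from its outside into the bucket.
- bin_bucket (a point): Centre of the bucket's floor, inside, axes as the panel's. The bucket tilts with the panel: 98 mm from panel to back wall (x), 210 mm wide (y), back wall 90 mm high, sides up to 145 mm. When open, the mouth between the panel's upper edge and the housing's front plane is 120 to 145 mm wide and open upwards; the card drops in with its length along the bin's y.
- notepad_center (a point): Centre of the paper notepad with a plain grey cover and wire binding, 145 x 60 x 13 mm, in the other bay. Leave it.
- monitor: White plastic blood pressure monitor, 105 x 135 x 50 mm, at the back; origin under its centre. Leave it.
- pills: Amber screw-top pill bottle, 52 mm across, 85 mm high, between shelf and bin; origin under its centre. Leave it.
- tumbler: Glass tumbler, 72 mm across, 100 mm high, at the back; origin under its centre. Leave it.
- dish: Grey ceramic dish, 110 mm across, 30 mm high, on the table in front; origin under its centre. Leave it.
- spoon: Steel spoon 170 mm long lying flat at the back. Leave it.
There are look-alikes about, which are no part of the job. Of the things shaped like the part that bears card_center, the aluminium one is meant.

How it is judged:
On the way, in this order (a step that is already met when the one before it is completed fails the run):
1. the card lies flat on the shelf with its end at least 30 mm out over the front edge (x of card_center in the frame of shelf between -0.1 and -0.045 m and z of card_center in the frame of shelf between 0.099 and 0.108 m and angle between card_center's own z axis and vertical below 0.1 rad), for 0.2 s.
2. the card is held in the fingers at least 40 mm above the shelf board (height (world z) of card_center above 0.14 m and contact force between the fingers and card above 1 N), for 0.2 s.
3. the card is let go inside the bin's bucket (x of card_center in the frame of bin_bucket between -0.055 and 0.055 m and y of card_center in the frame of bin_bucket between -0.1 and 0.1 m and z of card_center in the frame of bin_bucket between -0.002 and 0.13 m and contact force between the fingers and card below 0.2 N), for 0.2 s.
At the end, for the whole second after the job is handed in: The card rests inside the bin's bucket, released and still; the bin's front is shut to within 0.06 rad (about 11 mm at its upper edge); the notepad is within 20 mm and all other bystanders within 30 mm of where they began (x of card_center in the frame of bin_bucket between -0.055 and 0.055 m and y of card_center in the frame of bin_bucket between -0.1 and 0.1 m and z of card_center in the frame of bin_bucket between -0.002 and 0.13 m and value of joint bin_front below 0.06 rad and linear speed of card below 0.03 m/s and velocity of joint bin_front below 0.05 rad/s and distance of notepad_center from where it was at the start of the episode below 0.02 m and distance of each of monitor, pills, tumbler, dish, spoon from where it was at the start of the episode below 0.03 m); the robot touches nothing.
It fails at once if the card falls onto the table (height (world z) of card_center below 0.012 m).
It fails at once if the notepad or another bystander is shifted or knocked over (distance of notepad_center from where it was at the start of the episode above 0.02 m or distance of any of monitor, pills, tumbler, dish, spoon from where it was at the start of the episode above 0.03 m or angle between any of pills, tumbler, dish's own z axis and vertical above 0.6 rad).
It also fails if it takes over 67 s, if anything falls off the work surface, if the arm or the gripper's body presses on something with over 40 N, if the wrist force passes 120 N, or if a joint passes its speed limit or range.

ROBOT

A 7-joint arm with a two-finger parallel gripper is mounted at the origin on the work surface. World frame = base frame: x ahead of the robot, y to its left, z up, the work surface at z = 0. Lengths are in m, angles in rad, forces in N, time in s.
With the tool pointing down it reaches from about 0.4 to 0.9 m from the base axis. Payload 5.5 kg.
Tool frame: the origin (TCP) lies midway between the tips of the shut fingers; the grasp point (between the pads) lies bot.grasp_offset behind it (bot.grasp_offset is the distance from the TCP to the grasp point, in m); y points along the fingers, z is the direction in which the jaws open and shut, and the axes are right-handed (so a half turn about y gives the same grasp; the last joint's range is limited). The gripper opens to 92 mm and grips with 3 to 60 N. Pads are 19 mm wide; open, the fingers measure 130 mm over their backs; the gripper's body (75 mm by 190 mm) begins 47 mm behind the grasp point.
Start: joints at [-0.882, 0.501, -0.427, 1.55, 0.221, 1.138, -0.21], TCP at [0.268, 0.592, 0.227] pointing down, gripper open.
Joint ranges: [-2.88, 2.88], [-0.31, 2.03], [-1.54, 1.56], [0.2, 2.42], [-1.41, 4.55], [0.19, 2.02], [-2.57, 2.57]. Speed limits (rad/s): [2.57, 2.57, 3.14, 3.14, 3.14, 3.14, 3.14].

INTERFACE

Orientations are given as a 3x3 rotation matrix whose columns are the frame's x, y, z axes.
In Python, from workcell import bot gives the robot as it stands.
- The arm moves only by the tool play_rows, never from a script. Its argument "steps" is a list of rows, each a list of 7 numbers: the shift along the world's x, y, z in m, then the turn, a rotation vector about the world's x, y, z in rad, then the opening, from 0 (shut) to 1 (fully open). A call has 1 to 8 rows; each row shifts and turns the commanded pose from where the row before left it; what a row does not reach is not made up. A row lasts 1/10 s, in which the tool goes at most 50 mm and 8.59 degrees, less where a joint would pass 70% of its speed; a pose out of reach is approached as far as the arm can. A call is refused whole if a number of a shift passes 0.05 or a number of a turn 0.15, either way. A call with a gripper value outside its range is refused whole. The fingers move at their own pace and stop on an object; "grip_force" is the grip in N (left out, the last holds). Time passes only in rows, so rows that do not move let the fingers close. It gives the time, the measured TCP pose, the force and the opening at its end, in the units of the state.
- bot.get_state(): the state, without advancing time (a new reading comes with each control period).
- bot.snapshot(name): name is "scene" or "top" or "wrist"; returns the picture (400x640x3 uint8, red, green, blue); there is no depth.
- bot.camera_params(name): a dict with "mtx" (3x3 intrinsics, pixels), "rvec" (rotation vector, rad) and "tvec" (3), from world to camera coordinates, as OpenCV has them; the wrist camera has in their place "hand_eye" (4x4, takes a point from camera to tool coordinates, whose origin is the TCP and whose axes are the tool frame's). Camera axes: x right, y down, z forward; pixel columns grow to the right and rows downward; lengths in m; the calibration is good to about 2 mm. A picture is of the moment at which its call begins: read the wrist's pose just before it. camera_params takes no time and is no camera call.
- bot.finish_job(): hands the job in, once; it reports no verdict.
The state is a dict: "clock": time; "joints": joint angles; "qd": joint speeds; "joint_torque": joint torques, N m; "eef_pos": TCP position; "eef_rot": TCP orientation; "contact_force": force on the tool from outside, world axes, zero at the start; "wrist_torque": the same for the moment, N m; "width": finger opening in m.
Only numpy, scipy, OpenCV 4.12 (cv2) and the standard library are available. Lean on these libraries where they do the work, as an engineer would, in place of code of your own. Each camera call takes 0.05 s, during which the arm holds its last target.

## Working session

There is one attempt and no reset: what is moved stays moved. The work goes in short steps, Python scripts to look and compute and a tool call to move; the robot and the scene stay as the last step left them, time stands still between calls to the robot, and variables do not carry over. Pictures are saved under pics/ and viewed, and the job is handed in when it is done.

Besides the shell and the picture viewer there is one more tool, called after "Request:" as name([rows], argument=value, ...), one row to a line, values as JSON. play_rows: Moves the arm, as the interface text tells. Its arguments: {"type":"object","properties":{"steps":{"type":"array","items":{"type":"array","items":{"type":"number"}}},"grip_force":{"type":"number"}},"required":["steps"]}

```bash
mkdir -p pics; ls
python3 - <<'E'
from workcell import bot
import cv2,numpy as np
s=bot.get_state();print({k:np.round(v,3).tolist() for k,v in s.items()},bot.grasp_offset)
for n in("scene","top","wrist"):
    im=bot.snapshot(n);cv2.imwrite(f"pics/{n}0.png",im[:,:,::-1])
    print(n,bot.camera_params(n))
E
```

```text
pics
{'clock': 0.0, 'joints': [-0.882, 0.502, -0.427, 1.551, 0.221, 1.138, -0.21], 'qd': [0.001, -0.0, 0.001, 0.0, -0.002, 0.001, 0.002], 'joint_torque': [-0.0, -56.658, -5.817, -27.912, -0.069, 0.031, 0.0], 'eef_pos': [0.268, 0.591, 0.226], 'eef_rot': [[0.911, -0.001, 0.413], [-0.413, -0.002, 0.911], [-0.0, -1.0, -0.002]], 'contact_force': [0.498, 0.034, -0.276], 'wrist_torque': [-0.012, 0.065, 0.001], 'width': 0.092} 0.0188
scene {'mtx': array([[395.40420377,   0.        , 321.49688487],
       [  0.        , 395.40420377, 197.33146562],
       [  0.        ,   0.        ,   1.        ]]), 'rvec': array([ 0.94874476,  2.70779042, -0.76333899]), 'tvec': array([ 0.35372603, -0.28392049,  1.65657773])}
top {'mtx': array([[365.73207461,   0.        , 321.77750099],
       [  0.        , 365.73207461, 204.3230011 ],
       [  0.        ,   0.        ,   1.        ]]), 'rvec': array([ 2.16157913, -2.15256124,  0.18977169]), 'tvec': array([0.08243476, 0.53150064, 1.00960802])}
wrist {'mtx': array([[303.79312655,   0.        , 319.23098029],
       [  0.        , 303.79312655, 199.93818006],
       [  0.        ,   0.        ,   1.        ]]), 'hand_eye': array([[-3.99742547e-05,  9.69108870e-01,  2.46633326e-01,
        -6.46879289e-02],
       [-1.11899075e-03, -2.46633215e-01,  9.69108253e-01,
        -1.57717293e-01],
       [ 9.99999373e-01, -2.37241030e-04,  1.09428284e-03,
         2.01923433e-04],
       [ 0.00000000e+00,  0.00000000e+00,  0.00000000e+00,
         1.00000000e+00]])}
```

View pics/scene0.png

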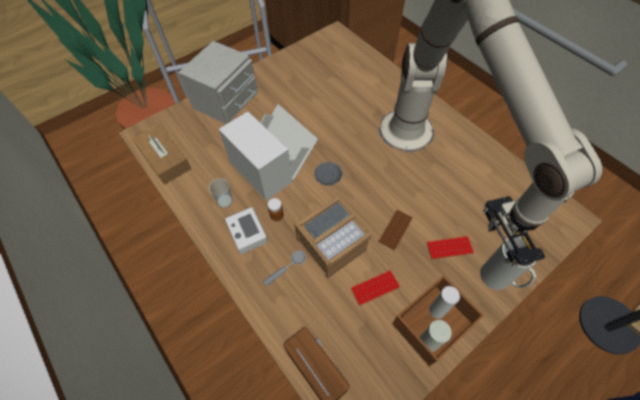

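View pics/top0.png

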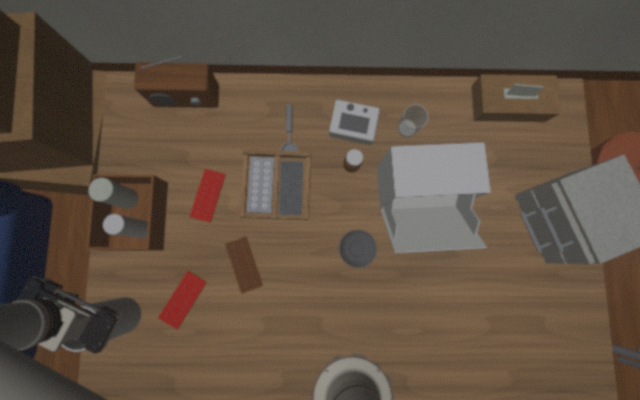

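View pics/wrist0.png

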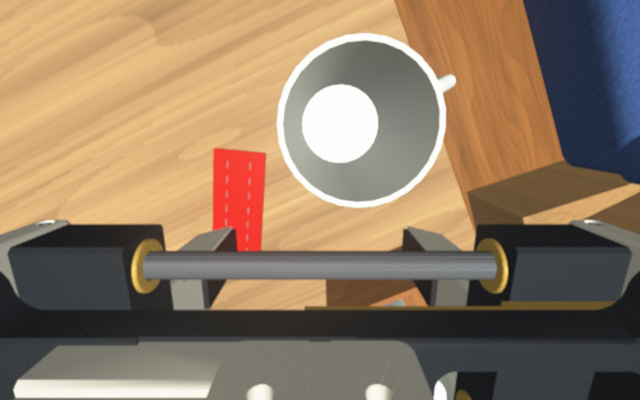

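```bash
cat > h.py <<'E'
import cv2,numpy as np
from workcell import bot
def ray(n,u,v,z):
    c=bot.camera_params(n);R=cv2.Rodrigues(c["rvec"])[0];t=c["tvec"]
    d=R.T@np.linalg.inv(c["mtx"])@[u,v,1];o=-R.T@t
    return o+d*(z-o[2])/d[2]
def proj(n,P):
    c=bot.camera_params(n);return cv2.projectPoints(np.array(P,float).reshape(-1,3),c["rvec"],c["tvec"],c["mtx"],None)[0][:,0]
def wproj(P,pos,rot):
    c=bot.camera_params("wrist");H=c["hand_eye"];T=np.eye(4);T[:3,:3]=rot;T[:3,3]=pos
    M=np.linalg.inv(T@H);return cv2.projectPoints(np.array(P,float).reshape(-1,3),cv2.Rodrigues(M[:3,:3])[0],M[:3,3],c["mtx"],None)[0][:,0]
def wray(u,v,z,pos,rot):
    c=bot.camera_params("wrist");T=np.eye(4);T[:3,:3]=rot;T[:3,3]=pos;M=T@c["hand_eye"]
    d=M[:3,:3]@np.linalg.inv(c["mtx"])@[u,v,1];o=M[:3,3];return o+d*(z-o[2])/d[2]
E
python3 - <<'E'
import cv2
a=cv2.imread('pics/top0.png')
cv2.imwrite('pics/c1.png',cv2.resize(a[140:230,230:330],None,fx=6,fy=6,interpolation=cv2.INTER_CUBIC))
cv2.imwrite('pics/c2.png',cv2.resize(a[80:270,330:500],None,fx=3,fy=3,interpolation=cv2.INTER_CUBIC))
E
```

```text
(no output)
```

View pics/c1.png

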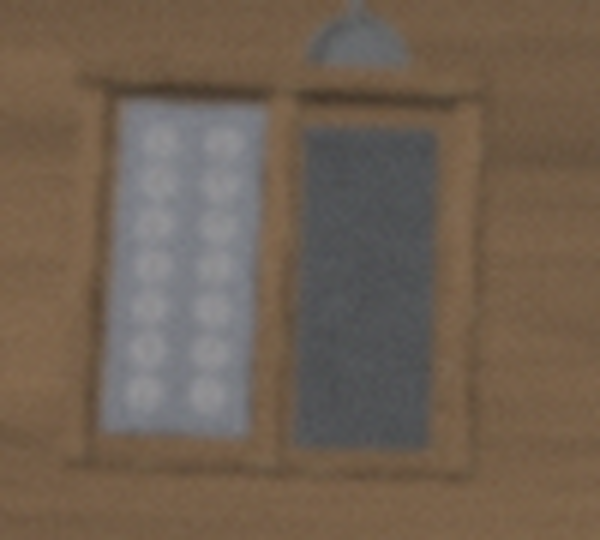

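View pics/c2.png

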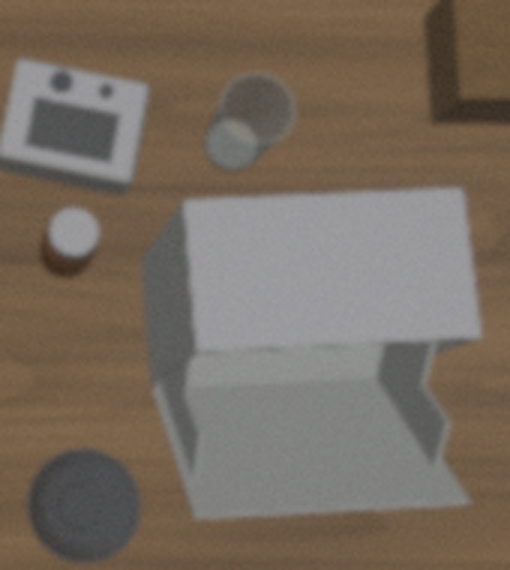

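Run:
```python
from h import *
np.set_printoptions(precision=4,suppress=True)
f=lambda x,y:(230+(x+.5)/6-.5,140+(y+.5)/6-.5)
print("card");C=[ray("top",*f(*p),.107) for p in[(118,100),(267,103),(250,437),(100,433)]];print(np.array(C),np.mean(C,0))
for i in range(4):print(np.linalg.norm(C[i]-C[i-1]))
x=(C[0]+C[1]-C[2]-C[3])/2;y=(C[0]+C[3]-C[1]-C[2])/2
print("yaw",np.arctan2(x[1],x[0]),np.arctan2(-y[0],y[1]))
print("shelf z.116");S=[ray("top",*f(*p),.116) for p in[(86,80),(482,88),(470,470),(78,462)]];print(np.array(S))
for i in range(4):print(np.linalg.norm(S[i]-S[i-1]))
print(np.mean(S,0))
g=lambda x,y:(330+(x+.5)/3-.5,80+(y+.5)/3-.5)
print("bin");B=np.array([ray("top",*g(*p),.202) for p in[(183,202),(463,188),(481,337),(197,350)]]);print(B,B.mean(0))
for i in range(4):print(np.linalg.norm(B[i]-B[i-1]))
x=(B[0]+B[1]-B[2]-B[3]);y=(B[0]+B[3]-B[1]-B[2]);print("yaw",np.arctan2(x[1],x[0]),np.arctan2(-y[0],y[1]))
for a in(.7,.77,.84):
    z=.008+.192*np.cos(a);P=np.array([ray("top",*g(*p),z) for p in[(196,519),(470,502)]]);print(a,z,P,np.linalg.norm(P[0]-P[1]),"expect out",.192*np.sin(a), "meas", (B[2]+B[3])[0]/2-P.mean(0)[0])
print(ray("top",*g(73,232),.085),"dish",ray("top",*g(84,505),.03),"monitor",ray("top",*g(70,125),.05), "tumb",ray("top",*g(258,107),.1))
```

```text
card
[[0.6515 0.2837 0.107 ]
 [0.6508 0.2165 0.107 ]
 [0.4983 0.2207 0.107 ]
 [0.4997 0.2868 0.107 ]] [0.5751 0.2519 0.107 ]
0.1518312018423964
0.06718111076202596
0.15254125818183692
0.06611324165275902
yaw -0.024413825862443547 -0.016008592115244236
shelf z.116
[[0.6581 0.2966 0.116 ]
 [0.6562 0.1192 0.116 ]
 [0.4831 0.1232 0.116 ]
 [0.4858 0.2944 0.116 ]]
0.1723242685307524
0.17750047584267453
0.17309234670210258
0.17117133455057243
[0.5708 0.2083 0.116 ]
bin
[[ 0.6517 -0.0817  0.202 ]
 [ 0.6664 -0.3173  0.202 ]
 [ 0.5399 -0.3241  0.202 ]
 [ 0.5275 -0.0899  0.202 ]] [ 0.5964 -0.2033  0.202 ]
0.12449160325101724
0.23610128319285054
0.12665479622584677
0.23457356455396614
yaw 0.05987697738204191 0.057547436761516114
0.7 0.1548496999586218 [[ 0.3923 -0.0961  0.1548]
 [ 0.4072 -0.329   0.1548]] 0.23336224427154564 expect out 0.12368979594963668 meas 0.13394454737189188
0.77 0.14583884856530113 [[ 0.3925 -0.0981  0.1458]
 [ 0.4075 -0.3333  0.1458]] 0.23564937819563336 expect out 0.13365796581645248 meas 0.13371705599433548
0.84 0.13615286256153117 [[ 0.3927 -0.1003  0.1362]
 [ 0.4078 -0.3379  0.1362]] 0.23810787475833148 expect out 0.142971479034405 meas 0.13347251991191578
[ 0.6586 -0.0039  0.085 ] dish [ 0.4074 -0.018   0.03  ] monitor [ 0.7766 -0.0063  0.05  ] tumb [ 0.777  -0.1777  0.1   ]
```

In the top view, three things could pass for the card: the red ones at (207,195) and (183,300), and the brown one at (244,264). The silver 2 x 7-pocket card in the shelf's left bay at (261,185) is the aluminium one, and the enlarged crop confirms it. I'll move above it for a closer look.

Request:
play_rows([
  [0,0,0.04,0,0,0.05,0],
  [0,0,0.04,0,0,0.05,0],
  [0.03,-0.04,0,0,0,0.05,0],
  [0.03,-0.04,0,0,0,0.05,0],
  [0.03,-0.04,0,0,0,0.05,0],
  [0.03,-0.04,0,0,0,0.05,0],
  [0.03,-0.04,0,0,0,0.05,0],
  [0.03,-0.04,0,0,0,0.055,0],
])

```text
clock: 0.95
eef_pos: [0.4493, 0.35, 0.3066]
eef_rot: [[1.0, 0.0, 0.019], [-0.019, -0.0, 1.0], [0.0, -1.0, -0.0]]
contact_force: [0.8, 0.2, 0.6]
width: 0.0327
```

Request:
play_rows([
  [0.03,-0.04,0,0,0,0,0],
  [0.03,-0.04,0,0,0,0,0],
  [0.01,-0.02,0,0,0,0,0],
  [0,0,0,0,0,0,0],
  [0,0,0,0,0,0,0],
])

```text
clock: 1.45
eef_pos: [0.5182, 0.2519, 0.3064]
eef_rot: [[1.0, -0.001, 0.022], [-0.022, 0.0, 1.0], [-0.001, -1.0, 0.0]]
contact_force: [-0.6, 0.6, 0.1]
width: 0.0007
```

Run:
```python
from h import *
s=bot.get_state();print({k:np.round(v,3).tolist() for k,v in s.items()})
im=bot.snapshot("wrist");cv2.imwrite("pics/w1.png",im[:,:,::-1])
```

```text
{'clock': 1.45, 'joints': [-0.209, 0.29, -0.358, 1.647, 0.106, 1.225, 0.959], 'qd': [-0.031, -0.004, -0.032, 0.001, -0.004, 0.0, -0.001], 'joint_torque': [1.932, -45.875, -1.278, -29.503, 0.274, 0.119, 0.053], 'eef_pos': [0.518, 0.252, 0.306], 'eef_rot': [[1.0, -0.001, 0.022], [-0.022, 0.0, 1.0], [-0.001, -1.0, 0.0]], 'contact_force': [-0.631, 0.629, 0.108], 'wrist_torque': [0.122, 0.068, -0.01], 'width': 0.001}
```

View pics/w1.png

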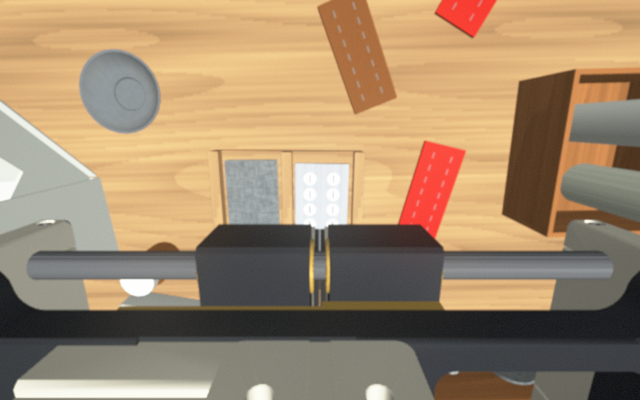

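Run:
```python
from h import *
a=cv2.imread('pics/w1.png');cv2.imwrite('pics/w1c.png',cv2.resize(a[140:230,200:380],None,fx=4,fy=4,interpolation=cv2.INTER_CUBIC))
```

```text
(no output)
```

View pics/w1c.png

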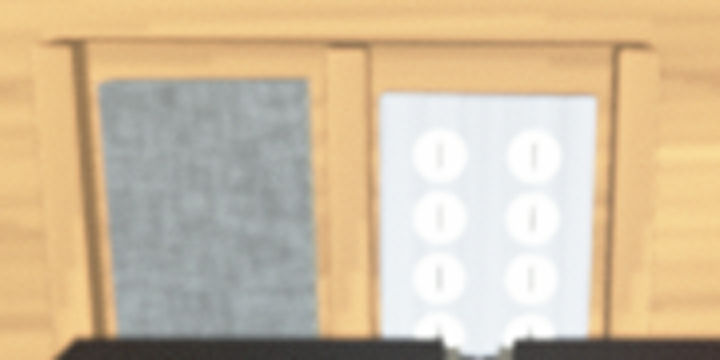

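Run:
```python
from h import *
np.set_printoptions(precision=4,suppress=True)
s=bot.get_state();p,R=s["eef_pos"],s["eef_rot"]
f=lambda x,y:(200+(x+.5)/4-.5,140+(y+.5)/4-.5)
for n,q,z in[("cardL",(380,93),.107),("cardR",(598,96),.107),("cardR2",(590,335),.107),("cardL2",(383,320),.107),("edgeL",(100,41),.1),("edge mid",(470,46),.1),("edgeR",(600,48),.1),("strip mid L",(328,46),.116),("strip mid R",(370,46),.116),("stripoutR",(657,48),.116),("stripoutL",(38,41),.116)]:
    print(n,wray(*f(*q),z,p,R))
```

```text
cardL [0.4982 0.2247 0.107 ]
cardR [0.5004 0.2888 0.107 ]
cardR2 [0.5744 0.2867 0.107 ]
cardL2 [0.5683 0.2229 0.107 ]
edgeL [0.4821 0.1417 0.1   ]
edge mid [0.4857 0.2514 0.1   ]
edgeR [0.487  0.2901 0.1   ]
strip mid L [0.4835 0.2112 0.116 ]
strip mid R [0.4837 0.2231 0.116 ]
stripoutR [0.4859 0.3047 0.116 ]
stripoutL [0.4804 0.129  0.116 ]
```

Request:
play_rows([
  [0.034,0.001,-0.03,0,0,-0.006,0],
  [0.033,0.0015,-0.03,0,0,0,0],
  [0,0,-0.045,0,0,0,0],
  [0,0,-0.045,0,0,0,0],
  [0,0,-0.03,0,0,0,0],
  [0,0,0,0,0,0,0],
  [0,0,0,0,0,0,0],
], grip_force=20)

```text
clock: 2.2
eef_pos: [0.5846, 0.2565, 0.1271]
eef_rot: [[1.0, -0.001, 0.024], [-0.024, 0.001, 1.0], [-0.001, -1.0, 0.001]]
contact_force: [0.1, -0.3, 0.5]
width: 0.0004
```

Request:
play_rows([
  [0,0,-0.01,0,0,0,0],
  [0,0,-0.008,0,0,0,0],
  [0,0,-0.002,0,0,0,0],
  [0,0,0,0,0,0,0],
])

```text
clock: 2.6
eef_pos: [0.5858, 0.2547, 0.1075]
eef_rot: [[1.0, 0.001, 0.027], [-0.027, 0.0, 1.0], [0.001, -1.0, 0.0]]
contact_force: [0.6, -0.9, -0.3]
width: 0.0002
```

Just above the surface. I'll press in small increments.

Request:
play_rows([
  [0,0,-0.002,0,0,0,0],
  [0,0,0,0,0,0,0],
  [0,0,0,0,0,0,0],
])

```text
clock: 2.9
eef_pos: [0.5859, 0.2547, 0.1073]
eef_rot: [[1.0, 0.001, 0.027], [-0.027, 0.0, 1.0], [0.001, -1.0, 0.0]]
contact_force: [-5.2, -2.3, 13.0]
width: 0.0002
```

Request:
play_rows([
  [0,0,-0.002,0,0,0,0],
  [0,0,0,0,0,0,0],
  [0,0,0,0,0,0,0],
])

```text
clock: 3.2
eef_pos: [0.5859, 0.2547, 0.1072]
eef_rot: [[1.0, 0.002, 0.027], [-0.027, -0.0, 1.0], [0.002, -1.0, -0.0]]
contact_force: [-9.1, -4.1, 26.1]
width: 0.0007
```

Request:
play_rows([
  [-0.006,0.0,0,0,0,0,0],
  [-0.008,0.0002,0,0,0,0,0],
  [-0.008,0.0002,0,0,0,0,0],
  [-0.008,0.0003,0,0,0,0,0],
  [0,0,0,0,0,0,0],
])

```text
clock: 3.7
eef_pos: [0.5608, 0.2564, 0.1073]
eef_rot: [[1.0, 0.012, 0.028], [-0.028, 0.004, 1.0], [0.012, -1.0, 0.004]]
contact_force: [3.1, -0.5, 13.3]
width: 0.0008
```

Run:
```python
from h import *
im=bot.snapshot("top");cv2.imwrite("pics/t2.png",cv2.resize(im[140:230,230:330,::-1],None,fx=6,fy=6,interpolation=cv2.INTER_CUBIC))
im=bot.snapshot("wrist");cv2.imwrite("pics/w2.png",im[:,:,::-1])
```

```text
(no output)
```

View pics/w2.png

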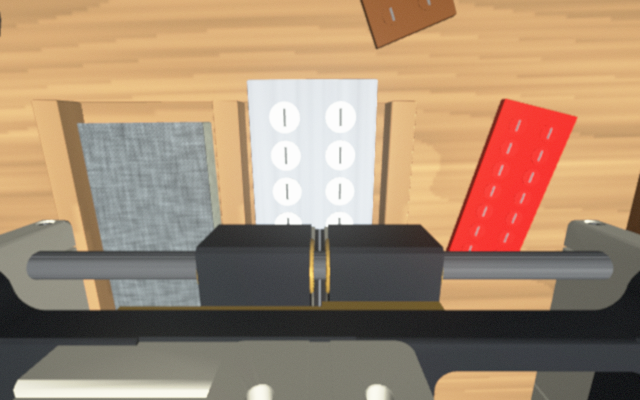

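Run:
```python
from h import *
s=bot.get_state();p,R=s["eef_pos"],s["eef_rot"]
for u,v,z in[(249,80,.107),(377,80,.107),(230,100,.116),(402,101,.116)]:print(np.round(wray(u,v,z,p,R),4))
print(s["contact_force"],p)
```

```text
[0.4753 0.2247 0.107 ]
[0.477  0.2867 0.107 ]
[0.4848 0.217  0.116 ]
[0.4874 0.2968 0.116 ]
[ 4.33648203 -1.17599923 14.57935051] [0.5608443  0.25641079 0.10729077]
```

Request:
play_rows([
  [-0.006,0.0,-0.001,0,0,0,0],
  [-0.008,0.0002,0,0,0,0,0],
  [-0.008,0.0002,0,0,0,0,0],
  [-0.008,0.0003,0,0,0,0,0],
  [-0.008,0.0003,0,0,0,0,0],
  [0,0,0,0,0,0,0],
])

```text
clock: 4.4
eef_pos: [0.5248, 0.2581, 0.1073]
eef_rot: [[0.999, 0.015, 0.028], [-0.028, 0.006, 1.0], [0.015, -1.0, 0.006]]
contact_force: [6.7, -1.6, 16.1]
width: 0.0002
```

Run:
```python
from h import *
s=bot.get_state();print(s["eef_pos"],s["eef_rot"],s["contact_force"])
im=bot.snapshot("wrist");cv2.imwrite("pics/w3.png",im[:,:,::-1])
```

```text
[0.52478985 0.2581067  0.10726105] [[ 0.99949673  0.01518073  0.0278536 ]
 [-0.02794012  0.00551756  0.99959437]
 [ 0.01502088 -0.99986954  0.00593893]] [ 6.66659912 -1.56122867 16.12753512]
```

View pics/w3.png

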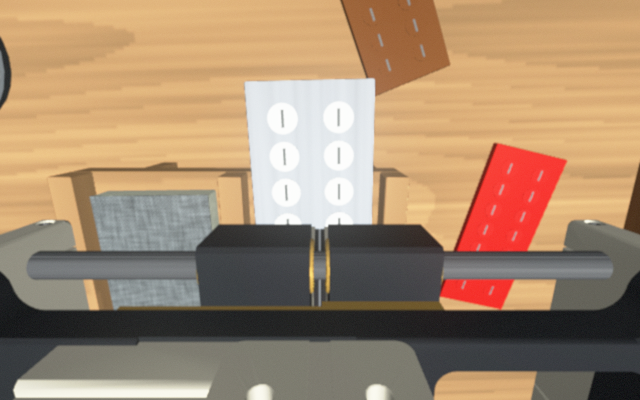

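Run:
```python
from h import *
s=bot.get_state();p,R=s["eef_pos"],s["eef_rot"]
for u,v,z in[(245,82,.107),(375,80,.107),(232,171,.116),(394,171,.116)]:print(np.round(wray(u,v,z,p,R),4))
```

```text
[0.4401 0.2245 0.107 ]
[0.4409 0.2874 0.107 ]
[0.4818 0.2163 0.116 ]
[0.4841 0.2959 0.116 ]
```

Request:
play_rows([
  [0,0,0.01,0,0,0,0],
  [0,0,0.03,0,0,0,0],
  [0,0,0.035,0,0,0,0],
  [-0.033,0,0,0,0,0,1],
  [-0.033,0,0,0,0,0,1],
  [0,0,0,0,0,0,1],
  [0,0,0,0,0,0,1],
  [0,0,0,0,0,0,1],
])

```text
clock: 5.25
eef_pos: [0.4523, 0.256, 0.1769]
eef_rot: [[1.0, 0.001, 0.027], [-0.027, 0.0, 1.0], [0.001, -1.0, 0.0]]
contact_force: [-0.1, 0.3, 0.2]
width: 0.0356
```

Run:
```python
from h import *
s=bot.get_state();print(s["eef_pos"],s["eef_rot"],s["contact_force"],s["width"])
im=bot.snapshot("wrist");cv2.imwrite("pics/w4.png",im[:,:,::-1])
im=bot.snapshot("top");cv2.imwrite("pics/t4.png",im[:,:,::-1])
```

```text
[0.45231998 0.25600586 0.17694732] [[ 9.99622940e-01  6.54197589e-04  2.74508478e-02]
 [-2.74509504e-02  1.48372850e-04  9.99623141e-01]
 [ 6.49878088e-04 -9.99999775e-01  1.66275250e-04]] [-0.06170793  0.27553716  0.16254691] 0.03563577702671119
```

View pics/w4.png

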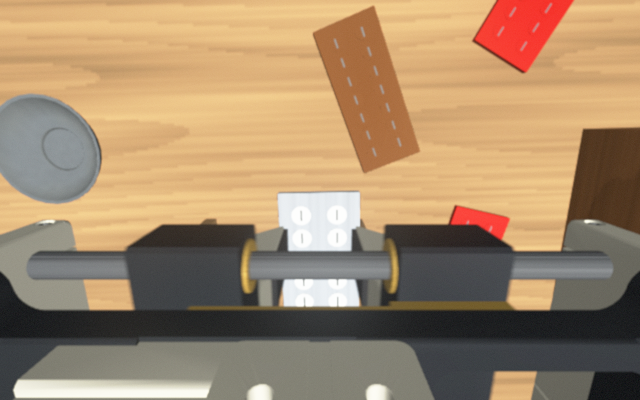

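Request:
play_rows([
  [0.006,0,0,0,0,0,1],
  [0,0,0,0,0,0,1],
  [0,0,0,0,0,0,1],
  [0,0,0,0,0,0,1],
  [0,0,0,0,0,0,1],
  [0,0,0,0,0,0,1],
])

```text
clock: 5.95
eef_pos: [0.4573, 0.2562, 0.1767]
eef_rot: [[1.0, -0.0, 0.027], [-0.027, -0.0, 1.0], [-0.0, -1.0, -0.0]]
contact_force: [-0.2, -0.3, 0.2]
width: 0.09
```

Run:
```python
from h import *
s=bot.get_state();p,R=s["eef_pos"],s["eef_rot"]
p0=np.array([.4523,.256,.1769])
for u,v in[(278,193),(359,193)]:print(np.round(wray(u,v,.107,p0,R),4))
print(p,s["width"])
```

```text
[0.4393 0.2246 0.107 ]
[0.4409 0.2868 0.107 ]
[0.45733309 0.25618243 0.17670357] 0.09004341927485991
```

Request:
play_rows([
  [0,0,-0.04,0,0,0,1],
  [0,0,-0.035,0,0,0,1],
  [0,0,-0.016,0,0,0,1],
  [0,0,0,0,0,0,1],
  [0,0,0,0,0,0,0.4],
  [0,0,0,0,0,0,0.4],
  [0,0,0,0,0,0,0.4],
  [0,0,0,0,0,0,0.4],
], grip_force=40)

```text
clock: 6.75
eef_pos: [0.4582, 0.2565, 0.0868]
eef_rot: [[1.0, 0.002, 0.027], [-0.027, 0.001, 1.0], [0.002, -1.0, 0.001]]
contact_force: [0.4, -0.2, -0.7]
width: 0.0644
```

Request:
play_rows([
  [0,0,0,0,0,0,0],
  [0,0,0,0,0,0,0],
  [0,0,0,0,0,0,0],
])

```text
clock: 7.05
eef_pos: [0.4581, 0.2565, 0.0863]
eef_rot: [[1.0, 0.001, 0.027], [-0.027, 0.001, 1.0], [0.001, -1.0, 0.001]]
contact_force: [-0.2, -0.1, 4.4]
width: 0.0636
```

Request:
play_rows([
  [0,0,0.01,0,0,0,0],
  [0,0,0.02,0,0,0,0],
  [0,0,0.02,0,0,0,0],
  [0,0,0.02,0,0,0,0],
  [0,0,0.02,0,0,0,0],
  [0,0,0,0,0,0,0],
], grip_force=50)

```text
clock: 7.65
eef_pos: [0.4588, 0.2572, 0.1786]
eef_rot: [[1.0, 0.004, 0.027], [-0.027, 0.002, 1.0], [0.004, -1.0, 0.002]]
contact_force: [0.0, 0.4, -0.3]
width: 0.0632
```

Run:
```python
from h import *
s=bot.get_state();print(s["eef_pos"],s["joints"],s["contact_force"],s["width"])
im=bot.snapshot("wrist");cv2.imwrite("pics/w5.png",im[:,:,::-1])
im=bot.snapshot("scene");cv2.imwrite("pics/s5.png",cv2.resize(im[100:300,200:500,::-1],None,fx=2.6,fy=2.6,interpolation=cv2.INTER_CUBIC))
```

```text
[0.45882473 0.25716595 0.17856893] [-0.25538967  0.32479214 -0.3658406   1.9137972   0.14425885  0.92359398
  0.85357028] [ 0.04964736  0.40921929 -0.31119295] 0.06320096879647266
```

View pics/s5.png

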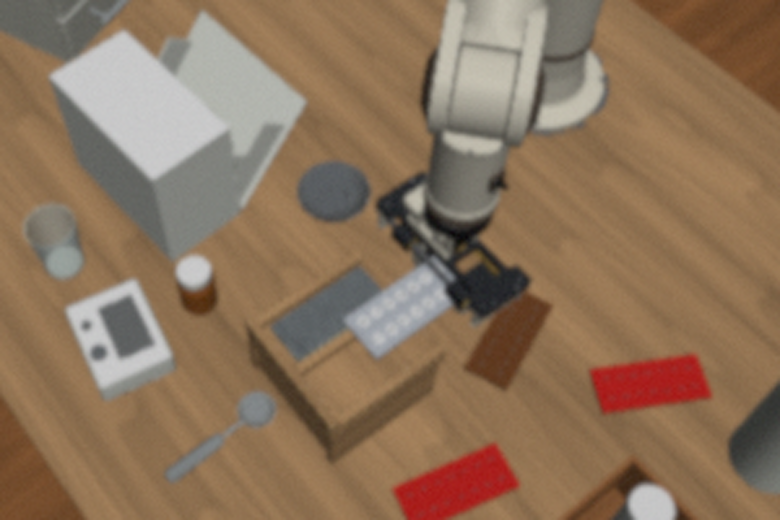

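View pics/w5.png

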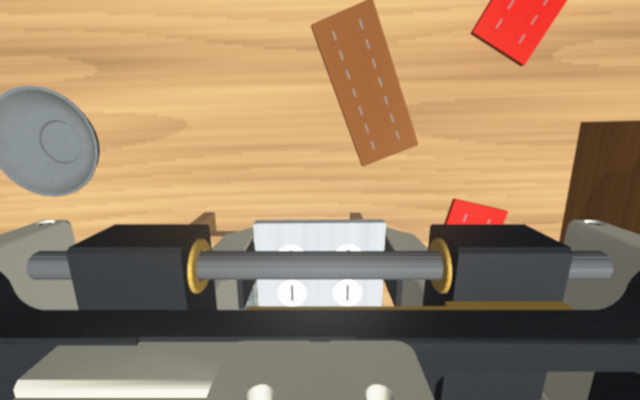

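Request:
play_rows([
  [0,0,0.03,0,0,0,0],
  [0,0,0.04,0,0,0,0],
  [0,-0.015,0.02,0,0,-0.06,0],
  [0,-0.03,0,0,0,-0.11,0],
  [0,-0.035,0,0,0,-0.12,0],
  [0,-0.035,0,0,0,-0.12,0],
  [0,-0.035,0,0,0,-0.12,0],
  [0,-0.035,0,0,0,-0.12,0],
])

```text
clock: 8.55
eef_pos: [0.4563, 0.0696, 0.2644]
eef_rot: [[0.777, -0.003, 0.63], [-0.63, -0.0, 0.777], [-0.002, -1.0, -0.002]]
contact_force: [0.7, -0.4, -0.4]
width: 0.0632
```

Request:
play_rows([
  [0,-0.035,0,0,0,-0.12,0],
  [0,-0.035,0,0,0,-0.12,0],
  [0,-0.035,0,0,0,-0.12,0],
  [0,-0.035,0,0,0,-0.12,0],
  [0,-0.035,0,0,0,-0.12,0],
  [0,-0.03,0,0,0,-0.12,0],
  [0,-0.02,0,0,0,-0.116,0],
  [0,0,0,0,0,0,0],
])

```text
clock: 9.35
eef_pos: [0.456, -0.157, 0.2643]
eef_rot: [[0.051, -0.003, 0.999], [-0.999, -0.001, 0.051], [0.001, -1.0, -0.003]]
contact_force: [-0.2, 0.5, -0.7]
width: 0.063
```

Run:
```python
from h import *
s=bot.get_state();print(s["clock"],s["eef_pos"],s["eef_rot"],s["joints"],s["contact_force"],s["width"])
im=bot.snapshot("wrist");cv2.imwrite("pics/w6.png",im[:,:,::-1])
im=bot.snapshot("top");cv2.imwrite("pics/t6.png",im[:,:,::-1])
```

```text
9.35 [ 0.45600879 -0.15701988  0.26431378] [[ 5.05617700e-02 -2.80085611e-03  9.98717008e-01]
 [-9.98720785e-01 -6.91969928e-04  5.05600206e-02]
 [ 5.49470794e-04 -9.99995838e-01 -2.83226043e-03]] [ 0.20622123  0.12995072  0.07500019  1.92756881 -0.00934173  1.08695211
  0.33554215] [-0.19467977  0.50153054 -0.74110346] 0.06303657229060335
```

View pics/t6.png

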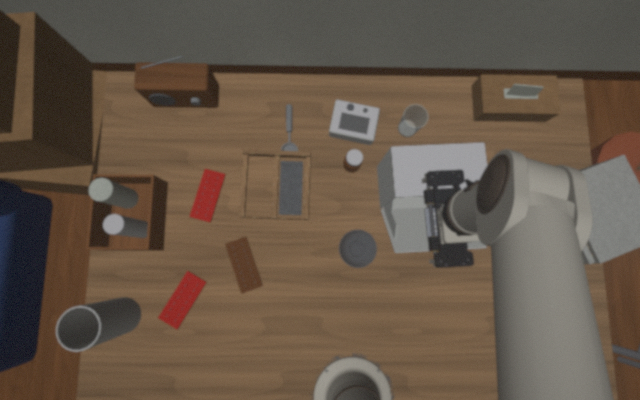

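View pics/w6.png

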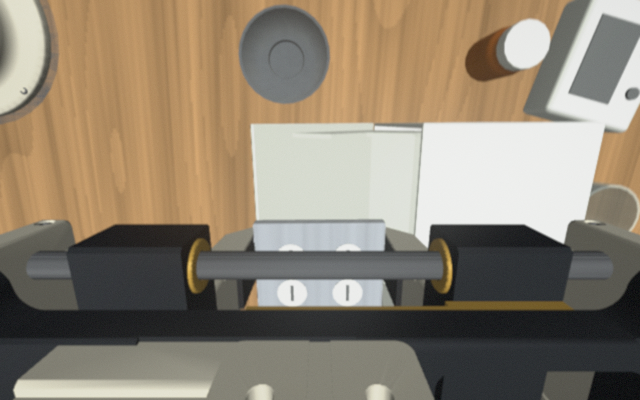

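Run:
```python
from h import *
s=bot.get_state();p,R=s["eef_pos"],s["eef_rot"]
print(np.round([wray(252,124,.146,p,R),wray(257,200,.146,p,R),wray(423,122,.202,p,R),wray(415,235,.202,p,R),wray(605,124,.202,p,R)],4), R)
```

```text
[[ 0.3947 -0.0921  0.146 ]
 [ 0.3997 -0.1611  0.146 ]
 [ 0.5266 -0.0828  0.202 ]
 [ 0.5325 -0.1669  0.202 ]
 [ 0.6545 -0.0765  0.202 ]] [[ 0.05932299 -0.00238871  0.99823598]
 [-0.99823813  0.00105231  0.05932564]
 [-0.00119216 -0.99999659 -0.00232208]]
```

Request:
play_rows([
  [0.005,0.001,-0.03,0,0,0,0],
  [0,0,-0.035,0,0,0,0],
  [0,0,-0.025,0,0,0,0],
  [0,0,-0.007,0,0,0,0],
  [0,0,0,0,0,0,0],
  [0,0,0,0,0,0,0],
])

```text
clock: 10.05
eef_pos: [0.4633, -0.1524, 0.1697]
eef_rot: [[0.06, 0.001, 0.998], [-0.998, -0.0, 0.06], [0.0, -1.0, 0.001]]
contact_force: [-0.6, -0.6, -0.7]
width: 0.0632
```

Request:
play_rows([
  [0,0,0,0,0,0,0.86],
  [0,0,0,0,0,0,0.86],
  [0,0,0,0,0,0,0.86],
  [0,0,0,0,0,0,0.86],
  [0,0,0,0,0,0,0.86],
])

```text
clock: 10.55
eef_pos: [0.4626, -0.1529, 0.1689]
eef_rot: [[0.058, 0.0, 0.998], [-0.998, -0.0, 0.058], [0.0, -1.0, 0.0]]
contact_force: [-0.7, -0.8, 0.6]
width: 0.0789
```

Run:
```python
from h import *
s=bot.get_state();print(s["clock"],s["eef_pos"],s["contact_force"],s["width"])
im=bot.snapshot("wrist");cv2.imwrite("pics/w7.png",im[:,:,::-1])
```

```text
10.55 [ 0.46255665 -0.15290386  0.16894855] [-0.70051253 -0.75203325  0.64090778] 0.07891639435621958
```

View pics/w7.png

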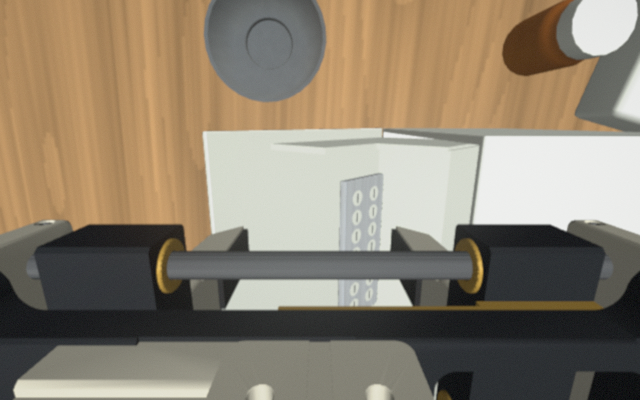

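Request:
play_rows([
  [0,0,0.03,0,0,0,0.86],
  [0,0,0.045,0,0,0,0.86],
  [0,0,0.025,0,0,0.06,0.5],
  [-0.01,-0.006,0,0,0,0.12,0],
  [-0.01,-0.006,0,0,0,0.12,0],
  [-0.01,-0.006,0,0,0,0.12,0],
  [-0.01,-0.006,0,0,0,0.12,0],
  [-0.01,-0.006,0,0,0,0.12,0],
])

```text
clock: 11.4
eef_pos: [0.412, -0.183, 0.2687]
eef_rot: [[0.662, -0.0, 0.75], [-0.75, 0.0, 0.662], [-0.0, -1.0, 0.0]]
contact_force: [-0.2, -0.2, -0.4]
width: 0.0358
```

Request:
play_rows([
  [-0.01,-0.006,0,0,0,0.12,0],
  [-0.01,-0.006,0,0,0,0.12,0],
  [-0.01,-0.006,0,0,0,0.12,0],
  [-0.01,-0.006,0,0,0,0.12,0],
  [-0.01,-0.003,0,0,0,0.12,0],
  [-0.008,0,0,0,0,0.12,0],
  [0,0,0,0,0,0.12,0],
  [0,0,0,0,0,0.07,0],
])

```text
clock: 12.2
eef_pos: [0.3541, -0.2099, 0.2688]
eef_rot: [[0.998, 0.0, -0.061], [0.061, 0.0, 0.998], [0.0, -1.0, -0.0]]
contact_force: [-0.5, -0.9, 0.3]
width: 0.0008
```

Run:
```python
from h import *
s=bot.get_state();print(s["clock"],s["eef_pos"],s["eef_rot"],s["joints"],s["contact_force"],s["width"])
im=bot.snapshot("wrist");cv2.imwrite("pics/w8.png",im[:,:,::-1])
im=bot.snapshot("scene");cv2.imwrite("pics/s8.png",cv2.resize(im[80:260,150:420,::-1],None,fx=2.6,fy=2.6,interpolation=cv2.INTER_CUBIC))
```

```text
12.2 [ 0.35411681 -0.20990789  0.2688062 ] [[ 9.98141759e-01  1.57812242e-04 -6.09344315e-02]
 [ 6.09344318e-02  2.47775167e-06  9.98141771e-01]
 [ 1.57669972e-04 -9.99999988e-01 -7.14305192e-06]] [ 3.68022052e-01 -1.41555309e-02  1.01053620e-01  2.07022920e+00
  1.53139479e-03  1.08530761e+00  2.10011973e+00] [-0.51172173 -0.91013516  0.30121598] 0.0007889420011839697
```

View pics/w8.png

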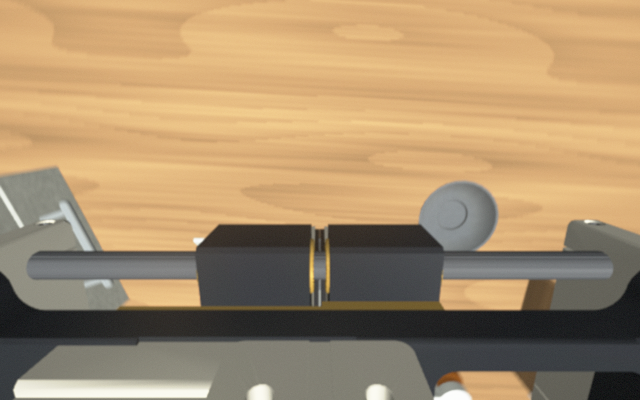

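View pics/s8.png

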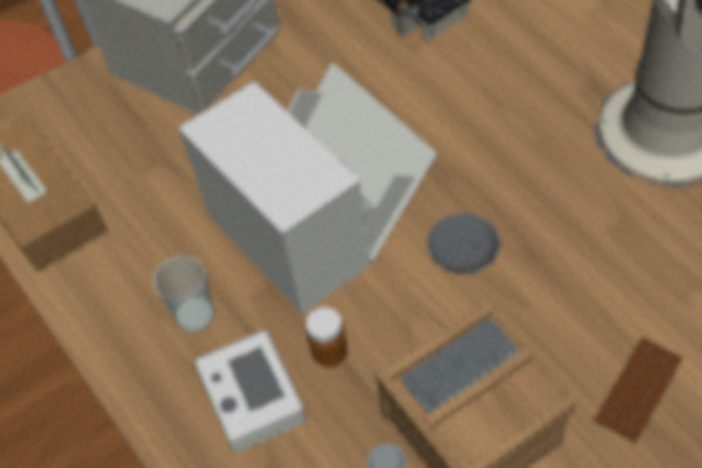

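Request:
play_rows([
  [0,0,-0.04,0,0,0,0],
  [0,0,-0.04,0,0,0,0],
  [0,0,-0.04,0,0,0,0],
  [0,0,-0.038,0,0,0,0],
  [0,0,0,0,0,0,0],
], grip_force=40)

```text
clock: 12.8
eef_pos: [0.3507, -0.2079, 0.1069]
eef_rot: [[0.998, -0.009, -0.055], [0.055, 0.004, 0.998], [-0.009, -1.0, 0.005]]
contact_force: [-1.2, 0.4, 1.0]
width: 0.0004
```

Run:
```python
from h import *
s=bot.get_state();print(s["clock"],s["eef_pos"],s["joints"],s["contact_force"],s["width"])
im=bot.snapshot("scene");cv2.imwrite("pics/s9.png",cv2.resize(im[80:260,150:420,::-1],None,fx=2.6,fy=2.6,interpolation=cv2.INTER_CUBIC))
```

```text
12.8 [ 0.35068904 -0.20786171  0.10688983] [ 0.3788887   0.23264741  0.09971546  2.23797035 -0.03573969  0.68227593
  2.13017662] [-1.22932846  0.38086376  1.03864675] 0.00035233563201574617
```

View pics/s9.png

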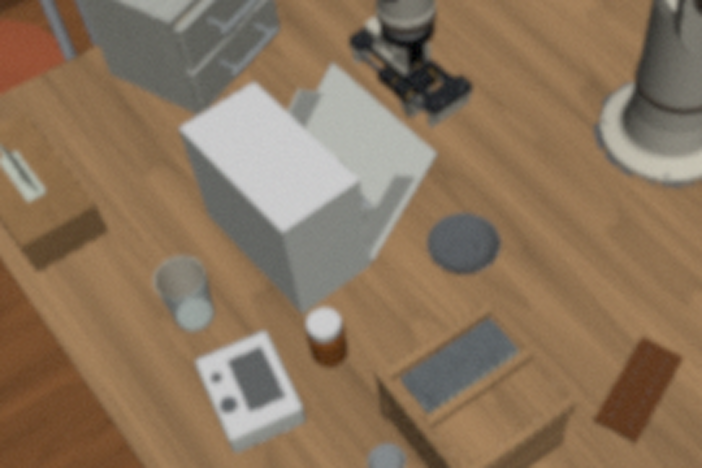

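Request:
play_rows([
  [0.02,0.001,0,0,0,0,0],
  [0.02,0.001,0,0,0,0,0],
  [0.02,0.001,0.01,0,0,0,0],
  [0.02,0.001,0.01,0,0,0,0],
  [0.02,0.001,0.01,0,0,0,0],
  [0.02,0.001,0.01,0,0,0,0],
])

```text
clock: 13.45
eef_pos: [0.4759, -0.2043, 0.1539]
eef_rot: [[0.998, 0.002, -0.056], [0.056, -0.001, 0.998], [0.002, -1.0, -0.001]]
contact_force: [-1.4, -0.2, 0.0]
width: 0.0004
```

Run:
```python
from h import *
s=bot.get_state();print(s["clock"],s["eef_pos"],s["joints"],s["contact_force"],s["width"])
im=bot.snapshot("scene");cv2.imwrite("pics/s10.png",cv2.resize(im[80:260,150:420,::-1],None,fx=2.6,fy=2.6,interpolation=cv2.INTER_CUBIC))
```

```text
13.45 [ 0.47593973 -0.20425558  0.15394996] [ 0.28849397  0.32306782  0.07705613  1.96398924 -0.03224092  0.85318083
  2.00933536] [-1.4396671  -0.20033807  0.01449098] 0.0004444450578571365
```

View pics/s10.png

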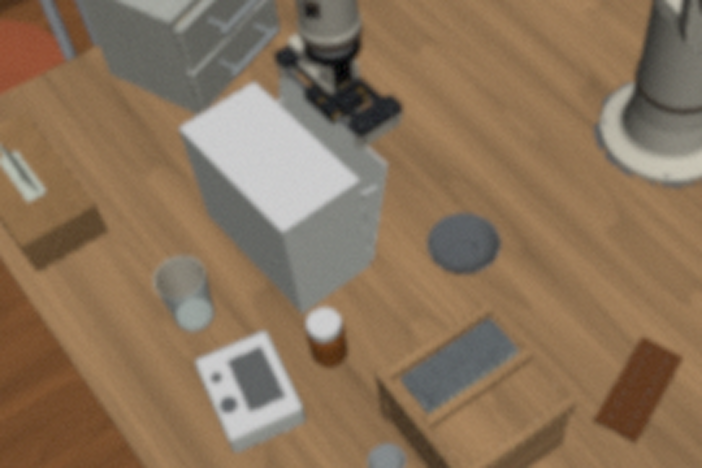

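Request:
play_rows([
  [0.01,0.0006,0.001,0,0,0,0],
  [0.01,0.0006,0,0,0,0,0],
  [0.01,0.0006,0,0,0,0,0],
  [0.005,0.0003,0,0,0,0,0],
  [0,0,0,0,0,0,0],
])

```text
clock: 14.0
eef_pos: [0.51, -0.2015, 0.1514]
eef_rot: [[0.998, -0.0, -0.058], [0.058, 0.0, 0.998], [-0.0, -1.0, 0.0]]
contact_force: [-0.5, 0.7, -0.6]
width: 0.0001
```

Request:
play_rows([
  [0.004,0.0003,0,0,0,0,0],
  [0.003,0,0,0,0,0,0],
  [0,0,0,0,0,0,0],
])

```text
clock: 14.3
eef_pos: [0.5145, -0.2014, 0.1512]
eef_rot: [[0.998, -0.004, -0.057], [0.057, 0.001, 0.998], [-0.004, -1.0, 0.001]]
contact_force: [-4.6, 0.0, 3.0]
width: 0.0003
```

Request:
play_rows([
  [0.003,0,0,0,0,0,0],
  [0,0,0,0,0,0,0],
  [0,0,0,0,0,0,0],
])

```text
clock: 14.6
eef_pos: [0.5144, -0.2014, 0.1509]
eef_rot: [[0.998, -0.009, -0.056], [0.056, 0.002, 0.998], [-0.009, -1.0, 0.002]]
contact_force: [-14.0, 1.7, 9.1]
width: 0.0004
```

Run:
```python
from h import *
s=bot.get_state();print(s["clock"],s["eef_pos"],s["contact_force"])
im=bot.snapshot("scene");cv2.imwrite("pics/s11.png",cv2.resize(im[80:220,200:350,::-1],None,fx=4,fy=4,interpolation=cv2.INTER_CUBIC))
im=bot.snapshot("top");cv2.imwrite("pics/t11.png",im[:,:,::-1])
```

```text
14.6 [ 0.5143507  -0.201407    0.15091263] [-13.9824318    1.72455361   9.10081712]
```

View pics/s11.png

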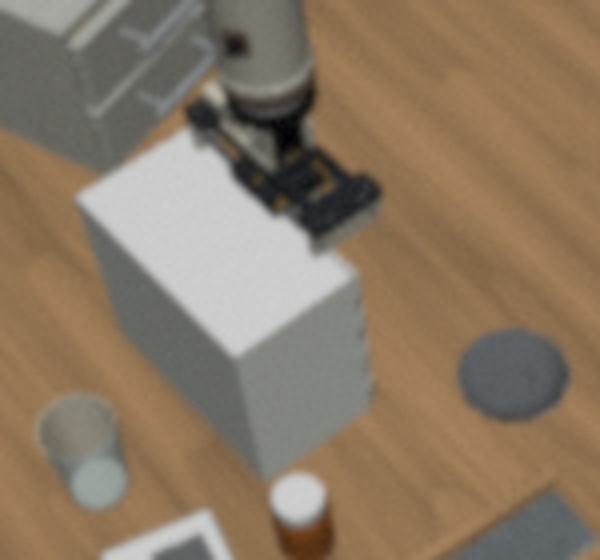

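Request:
play_rows([
  [-0.02,-0.001,0,0,0,0,0],
  [-0.04,-0.002,0,0,0,0,0],
  [-0.04,-0.002,0,0,0,0,0],
  [-0.03,-0.002,0.02,0,0,0,0],
  [0,0,0.04,0,0,0,0],
  [0,0,0.04,0,0,0,0],
  [0,0,0,0,0,0,0],
  [0,0,0,0,0,0,0],
])

```text
clock: 15.5
eef_pos: [0.3902, -0.2088, 0.2528]
eef_rot: [[0.998, 0.003, -0.057], [0.057, -0.001, 0.998], [0.003, -1.0, -0.001]]
contact_force: [0.8, -0.3, -0.2]
width: 0.0005
```

Run:
```python
from h import *
s=bot.get_state();print(s["clock"],s["eef_pos"],s["contact_force"])
im=bot.snapshot("scene");a=cv2.resize(im[80:260,170:400,::-1],None,fx=3.4,fy=3.3,interpolation=cv2.INTER_CUBIC);cv2.imwrite("pics/s12.png",a[:600,:800])
im=bot.snapshot("top");cv2.imwrite("pics/t12.png",im[:,:,::-1])
```

```text
15.5 [ 0.39017575 -0.20875453  0.25275305] [ 0.83042799 -0.30354047 -0.20874944]
```

View pics/s12.png

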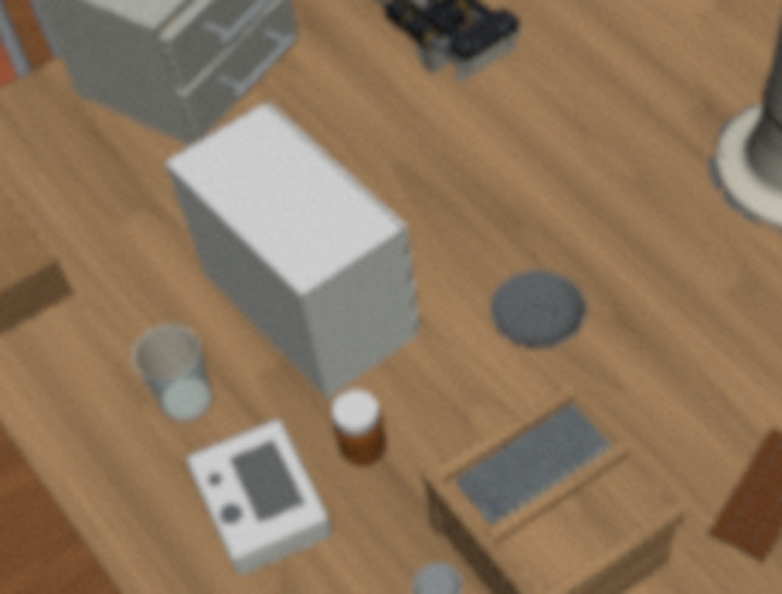

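View pics/t12.png

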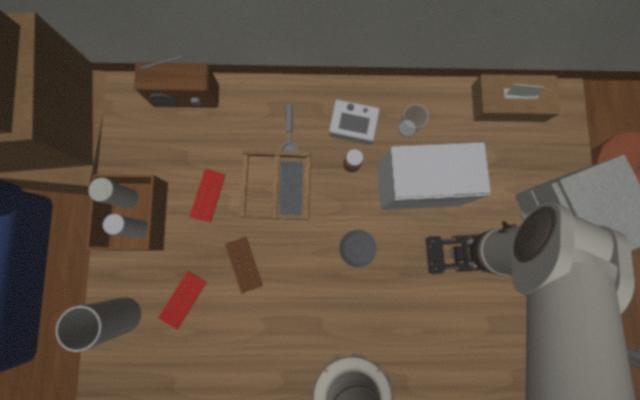

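The panel sits flush with the housing, the bystanders are where they began, and the arm is clear. I'm handing the job in.

```bash
python3 -c "
from workcell import bot
print(bot.finish_job())"
```

```text
the job is handed in; nothing more can be done
None
```

The blister card is in the bin and the bin is shut. I handed the job in after about 15.5 s of robot time; it reports no verdict.

- **Slide and grip:** I pressed the card with the shut fingertips (13 to 26 N measured) and slid it until about 45 mm stuck out over the shelf's front edge. I then gripped it across its width, with the jaws stopping at 63.6 mm, and lifted it to about 0.20 m.
- **Drop:** I turned it lengthwise to the bin and released it over the mouth. The wrist picture showed it lying in the bucket.
- **Shut:** I pushed the front until it stopped moving at 14 N, then backed off.
- **Last checks:**
  - The scene and top pictures show the front flush with the housing after I backed off. I did not measure its angle.
  - The notepad, monitor, pills, tumbler, dish and spoon look unmoved by eye.
  - The arm reads no contact force.
  - The card cannot be seen behind the shut front, so its final rest position is not confirmed.
- **Disagreements:** The top-camera and wrist-camera measurements differed by only a few mm, and no check failed.

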